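Find the concealed tile catch and spring the battery compartment open

ROBOT

A 6-joint arm with a two-finger parallel gripper is mounted at the origin on the work surface. World frame = base frame: x ahead of the robot, y to its left, z up, the work surface at z = 0. Lengths are in m, angles in rad, forces in N, time in s.
With the tool pointing down it reaches from about 0.375 to 0.9 m from the base axis. Payload 3.1 kg.
Tool frame: the origin (TCP) lies midway between the tips of the shut fingers; the grasp point (between the pads) lies 19 mm behind it (manip.grasp_offset is the distance from the TCP to the grasp point, in m); z points along the fingers, x is the direction in which the jaws open and shut, and the axes are right-handed (so a half turn about z gives the same grasp; the last joint's range is limited). The gripper opens to 87 mm and grips with 3 to 60 N. Pads are 19 mm wide; open, the fingers measure 117 mm over their backs; the gripper's body (75 mm by 190 mm) begins 51 mm behind the grasp point.
Start: joints at [-1.508, 0.527, 1.433, -0, 1.181, -0.178], TCP at [0.149, -0.607, 0.186] pointing down, gripper open.
Joint ranges: [-3.08, 3.08], [-0.75, 2.2], [0.22, 2.44], [-1.43, 4.57], [0, 2.65], [-2.85, 2.85]. Speed limits (rad/s): [2.79, 2.79, 3.14, 3.14, 3.14, 3.14].

INTERFACE

Orientations are given as a rotation vector (axis times angle).
In Python, from cell import telemetry, cams, job, manip gives the robot as it stands. The module is installed in compiled form; this text tells all that it offers.
- The arm moves only by the tool jog_arm, never from a script. Its argument "targets" is a list of rows, each a list of 3 entries, a list of its own where there are three numbers: the shift along the tool's x, y, z in m, then the turn, a rotation vector about the tool's x, y, z in degrees, then the opening in per cent of the stroke, from 0 (shut) to 100 (fully open). In form: [[[x, y, z], [rx, ry, rz], hand], ...]. A call has 1 to 5 rows; each row shifts and turns the commanded pose from where the row before left it, along the tool's axes as they then stand; what a row does not reach is not made up. A row lasts 1/8 s, in which the tool goes at most 62.5 mm and 10.7 degrees, less where a joint would pass 70% of its speed; a pose out of reach is approached as far as the arm can. A call is refused whole if a number of a shift passes 0.0625 or a number of a turn 10.7, either way. A call with a gripper value outside its range is refused whole. The fingers move at their own pace and stop on an object; "grip_force" is the grip in N (left out, the last holds). Time passes only in rows, so rows that do not move let the fingers close. It gives the time, the measured TCP pose, the force and the opening at its end, in the units of the state.
- telemetry.get_obs(): the state, without advancing time (a new reading comes with each control period).
- cams.grab_frame(name): name is "side" or "top" or "wrist"; returns the picture (420x560x3 uint8, blue, green, red); there is no depth.
- cams.camera_params(name): a dict with "fx", "fy", "cx", "cy" (pixels), "extrinsics" (4x4, takes a point from world to camera coordinates). Camera axes: x right, y down, z forward; pixel columns grow to the right and rows downward; lengths in m; the calibration is good to about 2 mm. A picture is of the moment at which its call begins: read the wrist's pose just before it. camera_params takes no time and is no camera call; for the wrist camera it gives the pose at the moment of the call.
- job.close_job(): hands the job in, once; it reports no verdict.
The state is a dict: "time": time; "q": joint angles; "qvel": joint speeds; "joint_torque": joint torques, N m; "ee_pos": TCP position; "tcp_rot": TCP orientation; "ft_force": force on the tool from outside, world axes, zero at the start; "moment": the same for the moment, N m; "grip_width": finger opening in m.
Only numpy, scipy, OpenCV 4.12 (cv2) and the standard library are available. Lean on these libraries where they do the work, as an engineer would, in place of code of your own. Each camera call takes 0.05 s, during which the arm holds its last target. There are 200 camera calls.

TASK

Open the spare-battery compartment of the low wooden box on the ledge: one of the four identical tiles let into its top is a concealed push catch, so feel along the tiles with your fingertips, pressing each gently, until one gives, press that one in so that the compartment lid springs up by itself, and let it come back. Leave the lid open and take your hand away. Only touch and press the tiles: do not touch or pry the lid, and do not pick up or shift any of the things standing around.

Things in the scene. Friction and masses are not known exactly. Their poses are not given: they have to be found in the camera images.
- box: Low wooden box fixed to the ledge, 180 mm (its x) x 290 mm (its y) x 55 mm high. Origin: centre of the underside; z up, x points away from the robot (yaw within 0.45 rad), y to the left. Four identical terracotta tiles are let into the front of its flat top, in a row along y, 62 mm apart. Three are solid; one, a different one each time, is the push catch. The lidded compartment is behind the row.
- place_1 (a point): Fixed point on the box: centre of the upper face, at rest, of the leftmost (+y) tile, 43 mm square in a 46 mm pocket, 2 mm below the box top and 45 mm nearer the robot than the box origin; axes as the box. It does not tell whether this tile is the catch.
- place_2 (a point): Fixed point on the box: centre of the upper face, at rest, of the second tile from the left, 43 mm square in a 46 mm pocket, 2 mm below the box top and 45 mm nearer the robot than the box origin; axes as the box. It does not tell whether this tile is the catch.
- place_3 (a point): Fixed point on the box: centre of the upper face, at rest, of the third tile from the left, 43 mm square in a 46 mm pocket, 2 mm below the box top and 45 mm nearer the robot than the box origin; axes as the box. It does not tell whether this tile is the catch.
- place_4 (a point): Fixed point on the box: centre of the upper face, at rest, of the rightmost (-y) tile, 43 mm square in a 46 mm pocket, 2 mm below the box top and 45 mm nearer the robot than the box origin; axes as the box. It does not tell whether this tile is the catch.
- catch (a joint): Travel of the catch tile in m, straight down: 0 at rest, 0.006 at its stop. It starts to move at about 1 N and takes about 4 N at the stop; it springs back when let go. Pressed in by 4 mm or more it draws back a bolt inside the box and frees the lid.
- lid (a joint): Opening angle of the compartment lid in rad: 0 shut and latched, 0.55 fully up. Once freed, a damped spring raises it within about a second and holds it up.
- lid_edge (a point): Wooden lid, 62 mm (x) x 98 mm (y) x 8 mm, flush with the box top when shut, no handle, hinged along its far edge. This point moves with it: middle of the upper free edge, nearest the tiles, about 56 mm behind the row of tile centres when shut. Fully up, the free edge is about 33 mm above the box top.
- votive: clear glass votive holder with a white candle, 52 mm across, 50 mm tall, standing on the box top behind tile place 1; origin at the centre of its underside
- stone: rounded grey pebble, 38 mm across, 20 mm high, lying on the box top behind tile place 4; origin at the centre of its underside
- pot: black micaceous clay pot, 150 mm across, 125 mm tall, on the ledge far left; origin at the centre of its underside
- vase: white ceramic wedding vase with two spouts and a bridge, 116 mm across, about 187 mm tall, far right; origin at the centre of its underside
- figure: small carved wooden figure on a round foot, 124 mm tall, to the left of the box; origin at the centre of its underside
- bowl: small terracotta bowl, 100 mm across, 35 mm high, to the right of the box; origin at the centre of its underside
- puck: spare white LED puck light, 72 mm across, 22 mm high, beyond the box; origin at the centre of its underside
There are look-alikes about, which are no part of the job. Of the things that look like the figure, take the one that is farthest from the robot's base at the start.

How it is judged:
On the way:
1. the catch tile is pressed in (value of joint catch above 0.003 m), for 0.05 s.
At the end, for the whole second after the job is handed in: The lid stands open (more than 0.4 rad), the catch tile has sprung back to within 1.5 mm of rest, and every bystander is within 15 mm of where it began and upright within 0.2 rad (value of joint lid above 0.4 rad and value of joint catch below 0.0015 m and distance of each of votive, stone, pot, vase, figure, bowl, puck from where it was at the start of the episode below 0.015 m and angle between each of votive, stone, pot, vase, figure, bowl, puck's own z axis and vertical below 0.2 rad); the robot touches nothing.
It fails at once if the lid is touched or pried (over 1 N) (contact force between any of the fingers, the arm and lid above 1 N).
It fails at once if a bystander is lifted, knocked or shifted by more than 15 mm (not (distance of votive from where it was at the start of the episode below 0.015 m) or not (distance of stone from where it was at the start of the episode below 0.015 m) or not (distance of pot from where it was at the start of the episode below 0.015 m) or not (distance of vase from where it was at the start of the episode below 0.015 m) or not (distance of figure from where it was at the start of the episode below 0.015 m) or not (distance of bowl from where it was at the start of the episode below 0.015 m) or not (distance of puck from where it was at the start of the episode below 0.015 m)).
It fails at once if the box or a tile is pressed hard (over 60 N) (contact force between the fingers and anything else above 60 N).
It also fails if it takes over 48 s, if anything falls off the work surface, if the arm or the gripper's body presses on something with over 40 N, if the wrist force passes 120 N, or if a joint passes its speed limit or range.

## Working session

There is one attempt and no reset: what is moved stays moved. The work goes in short steps, Python scripts to look and compute and a tool call to move; the robot and the scene stay as the last step left them, time stands still between calls to the robot, and variables do not carry over. Pictures are saved under pics/ and viewed, about 8 in all and at most 12, crops included, and the job is handed in when it is done.

Besides the shell and the picture viewer there is one more tool, called after "Request:" as name([rows], argument=value, ...), one row to a line, values as JSON. jog_arm: Moves the arm, as the interface text tells. Its arguments: {"type":"object","properties":{"targets":{"type":"array"},"grip_force":{"type":"number"}},"required":["targets"]}

```bash
mkdir -p pics; python3 - <<'E'
from cell import telemetry,cams
import cv2
for n in("top","side"):
    cv2.imwrite(f"pics/{n}0.png",cams.grab_frame(n)); p=cams.camera_params(n); print(n,p)
o=telemetry.get_obs();print(o)
E
```

```text
top {'fx': 457.01962728055975, 'fy': 457.01962728055975, 'cx': 277.81608621386613, 'cy': 207.2745693119142, 'extrinsics': array([[-0.00610225, -0.99982514, -0.01767654,  0.01555246],
       [-0.99047834,  0.00847452, -0.13740759,  0.54744354],
       [ 0.13753337,  0.01666974, -0.99035685,  1.1294072 ],
       [ 0.        ,  0.        ,  0.        ,  1.        ]])}
side {'fx': 454.04347367797874, 'fy': 454.04347367797874, 'cx': 278.401340954067, 'cy': 209.48940477175853, 'extrinsics': array([[-0.77530701, -0.63157896, -0.00265456,  0.40435488],
       [-0.39629332,  0.48974163, -0.77659818,  0.27358921],
       [ 0.49178312, -0.60105004, -0.62999064,  0.94107316],
       [ 0.        ,  0.        ,  0.        ,  1.        ]])}
{'time': 0.1, 'q': array([-1.50849409e+00,  5.28389480e-01,  1.43379185e+00, -4.31028693e-06,
        1.18137785e+00, -1.78523740e-01]), 'qvel': array([ 0.00191235, -0.00310922, -0.0030848 ,  0.00061926, -0.00040216,
       -0.00019717]), 'joint_torque': array([ 1.25724919e-04, -4.40984881e+01, -1.77150822e+01,  6.34252816e-02,
        5.34327643e-02, -4.76688001e-05]), 'ee_pos': array([ 0.14903187, -0.60621449,  0.18465392]), 'tcp_rot': array([-2.47104791e+00,  1.93760456e+00,  2.05743683e-03]), 'ft_force': array([0.02036454, 0.41385512, 0.16130206]), 'moment': array([ 0.02723136, -0.01161996, -0.00936625]), 'grip_width': 0.08681535329178108}
```

View pics/top0.png

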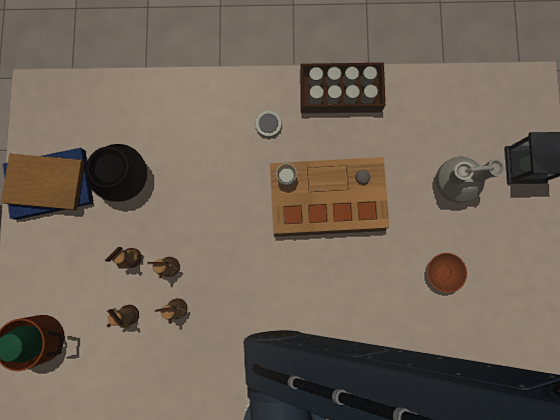

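View pics/side0.png

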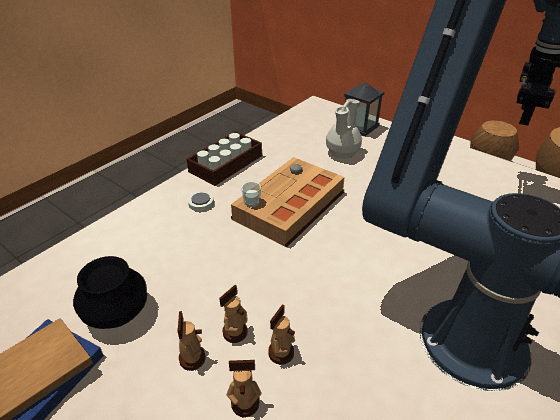

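The top view shows the four tiles at about (293,214), (318,213), (343,212) and (367,211). The votive is at (287,175), the stone at (363,177) and the lid outline at (327,178). The side view confirms this layout, with the arm and hand away on the right.

```bash
cat >h.py <<'E'
import numpy as np,cv2
from cell import telemetry,cams
from scipy.spatial.transform import Rotation as R
def ray(n,u,v,z,p=None):
    p=p or cams.camera_params(n);E=p["extrinsics"];C=-E[:3,:3].T@E[:3,3]
    d=E[:3,:3].T@[(u-p["cx"])/p["fx"],(v-p["cy"])/p["fy"],1]
    return C+d*(z-C[2])/d[2]
def tiles(n,im,roi,amin,z=.053):
    hsv=cv2.cvtColor(im,cv2.COLOR_BGR2HSV).astype(int)
    m=((hsv[...,0]<9)&(hsv[...,1]>130)&(hsv[...,2]>70)).astype(np.uint8)
    k=np.zeros_like(m);x0,y0,x1,y1=roi;k[y0:y1,x0:x1]=1
    m=cv2.morphologyEx(m*k,cv2.MORPH_OPEN,np.ones((3,3)))
    _,_,s,c=cv2.connectedComponentsWithStats(m)
    return [(c[i].round(1),s[i][2:5],ray(n,*c[i],z).round(4)) for i in range(1,len(s)) if s[i][4]>amin]
E
python3 - <<'E'
from h import *
for n,r in(("top",(270,190,395,235)),("side",(265,165,345,230))):
    t=tiles(n,cv2.imread(f"pics/{n}0.png"),r,60)
    for x in t: print(n,*x)
    P=np.array([x[2] for x in t]); P=P[np.argsort(-P[:,1])]
    if len(P)==4:
        d=P[0]-P[3]; print("yaw",np.arctan2(-d[0],d[1]),np.linalg.norm(d)/3)
o=telemetry.get_obs();print(R.from_rotvec(o["tcp_rot"]).as_matrix().round(3))
for q in((287,175,.1),(363,177,.07),(462,180,.1),(446,273,.03)):print(ray("top",*q))
E
```

```text
Traceback (most recent call last):
IndexError: too many indices for array: array is 1-dimensional, but 2 were indexed
```

```bash
cat > a.py <<'E'
from h import *
im=cv2.imread("pics/top0.png");h=cv2.cvtColor(im,cv2.COLOR_BGR2HSV)
print([h[214,293],h[212,343],h[224,305],h[190,293]]); s=cv2.imread("pics/side0.png");hs=cv2.cvtColor(s,cv2.COLOR_BGR2HSV);print(hs[214,285],hs[190,311],hs[225,255])
E
python3 a.py; sed -i 's/(hsv\[...,0\]<9)&(hsv\[...,1\]>130)&(hsv\[...,2\]>70)/((hsv[...,0]<10)|(hsv[...,0]>174))\&(hsv[...,1]>110)\&(hsv[...,2]>50)/' h.py
cat > b.py <<'E'
from h import *
for n,r in(("top",(270,190,395,235)),("side",(265,165,345,230))):
    t=tiles(n,cv2.imread(f"pics/{n}0.png"),r,60)
    for x in t: print(n,*x)
    P=np.array([x[2] for x in t])
    if len(P)==4:
        P=P[np.argsort(-P[:,1])]
        d=P[0]-P[3]; print("yaw",np.arctan2(-d[0],d[1]),np.linalg.norm(d)/3)
o=telemetry.get_obs();print(R.from_rotvec(o["tcp_rot"]).as_matrix().round(3))
for q in((287,175,.1),(363,177,.07),(462,180,.1),(446,273,.03)):print(ray("top",*q))
E
python3 b.py
```

```text
[array([ 10, 175, 112], dtype=uint8), array([ 10, 177, 111], dtype=uint8), array([ 15, 139, 125], dtype=uint8), array([ 14, 132,  77], dtype=uint8)]
[  8 179 184] [  9 179 178] [ 15 139  81]
side [321.1 180.3] [ 16  11 101] [ 0.5361 -0.2113  0.053 ]
side [308.6 190.7] [ 16  10 106] [ 0.5344 -0.1487  0.053 ]
side [295.4 201.9] [ 14  12 108] [ 0.5323 -0.0858  0.053 ]
side [282.9 213.7] [ 19  11 127] [ 0.5271 -0.0255  0.053 ]
yaw 0.04840135000037433 0.06200594953532909
[[ 0.239 -0.971 -0.   ]
 [-0.971 -0.239  0.002]
 [-0.002 -0.    -1.   ]]
[ 0.61823892 -0.01240007  0.1       ]
[ 0.61761861 -0.20228197  0.07      ]
[ 0.60173784 -0.43564045  0.1       ]
[ 0.37880113 -0.40871562  0.03      ]
```

```bash
sed -i 's/<10)/<12)/;s/>110/>155/' h.py; python3 b.py
```

```text
top [342.  211.6] [ 17  18 287] [ 0.5331 -0.1498  0.053 ]
top [366.4 210.1] [ 18  18 287] [ 0.5363 -0.2111  0.053 ]
top [317.3 213. ] [ 18  17 289] [ 0.53   -0.0879  0.053 ]
top [292.8 214.2] [ 18  17 281] [ 0.5275 -0.0263  0.053 ]
yaw 0.047583103276983556 0.06166980172211067
side [321.2 180.1] [ 16  11 117] [ 0.5363 -0.2123  0.053 ]
side [309.  190.5] [ 17  12 131] [ 0.534  -0.1499  0.053 ]
side [296.4 201.7] [ 18  12 146] [ 0.5307 -0.0881  0.053 ]
side [282.8 213.6] [ 19  13 163] [ 0.5275 -0.0258  0.053 ]
yaw 0.047150015387213834 0.06223583283679016
[[ 0.239 -0.971 -0.   ]
 [-0.971 -0.239  0.002]
 [-0.002 -0.    -1.   ]]
[ 0.61823892 -0.01240007  0.1       ]
[ 0.61761861 -0.20228197  0.07      ]
[ 0.60173784 -0.43564045  0.1       ]
[ 0.37880113 -0.40871562  0.03      ]
```

Request:
jog_arm([
  [[-0.029,-0.047,0],[0,0,0],0],
  [[-0.029,-0.047,0],[0,0,0],0],
  [[-0.029,-0.047,0],[0,0,0],0],
  [[-0.029,-0.047,0],[0,0,0],0],
  [[-0.029,-0.047,0],[0,0,0],0],
], grip_force=20)

```text
time: 0.72
ee_pos: [0.3436, -0.4085, 0.1853]
tcp_rot: [-2.472, 1.939, 0.001]
ft_force: [0.1, -1.0, -1.3]
grip_width: 0.0449
```

Request:
jog_arm([
  [[-0.029,-0.047,0],[0,0,0],0],
  [[-0.029,-0.047,0],[0,0,0],0],
  [[-0.029,-0.047,0],[0,0,0],0],
  [[-0.029,-0.047,0],[0,0,0],0],
  [[-0.029,-0.047,0],[0,0,0],0],
])

```text
time: 1.35
ee_pos: [0.5372, -0.2117, 0.1852]
tcp_rot: [2.472, -1.938, -0.001]
ft_force: [0.5, -0.0, 0.0]
grip_width: 0.0017
```

Request:
jog_arm([
  [[0,0,0],[0,0,5.5],0],
  [[0,0,0],[0,0,5.5],0],
  [[0,0,0.03],[0,0,0],0],
  [[0,0,0.03],[0,0,0],0],
  [[0,0,0],[0,0,0],0],
])

```text
time: 1.98
ee_pos: [0.5342, -0.2118, 0.1231]
tcp_rot: [2.274, -2.166, -0.01]
ft_force: [1.3, -0.2, 0.8]
grip_width: 0.0006
```

```bash
cat > c.py <<'E'
from h import *
import sys
cv2.imwrite(f"pics/w{sys.argv[1]}.png",cams.grab_frame("wrist")) if len(sys.argv)>1 else 0
T=np.array([[.5275,-.026,.053],[.5303,-.088,.053],[.5335,-.1499,.053],[.5363,-.2117,.053]])
o=telemetry.get_obs();M=R.from_rotvec(o["tcp_rot"]).as_matrix()
print(o["time"],o["ee_pos"].round(4),o["ft_force"].round(2),o["grip_width"]);print(M.round(3));print(((T-o["ee_pos"])@M).round(4))
E
python3 c.py 1
```

```text
2.025 [ 0.5356 -0.2127  0.1247] [-0.19  0.45 -0.06] 0.00038677435839431265
[[ 0.049 -0.999 -0.002]
 [-0.999 -0.049  0.002]
 [-0.002  0.002 -1.   ]]
[[-0.1868 -0.0012  0.072 ]
 [-0.1247 -0.001   0.0719]
 [-0.0627 -0.0012  0.0718]
 [-0.0008 -0.0009  0.0717]]
```

View pics/w1.png

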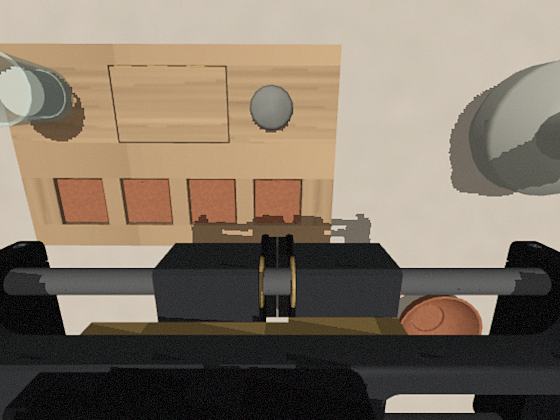

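The wrist view shows the shut fingers over the rightmost tile (278,200). The lid is at (170,105) and the stone at (271,107), both well clear. I'm descending to the tile.

Request:
jog_arm([
  [[-0.001,-0.001,0.03],[0,0,0],0],
  [[0,0,0.025],[0,0,0],0],
  [[0,0,0.009],[0,0,0],0],
  [[0,0,0],[0,0,0],0],
  [[0,0,0],[0,0,0],0],
])

```text
time: 2.65
ee_pos: [0.5383, -0.2128, 0.0628]
tcp_rot: [-2.275, 2.166, -0.004]
ft_force: [0.3, 0.6, 0.4]
grip_width: 0.0007
```

Request:
jog_arm([
  [[0,0,0.002],[0,0,0],0],
  [[0,0,0.002],[0,0,0],0],
  [[0,0,0.002],[0,0,0],0],
  [[0,0,0.001],[0,0,0],0],
  [[0,0,0],[0,0,0],0],
])

```text
time: 3.28
ee_pos: [0.5372, -0.2121, 0.0544]
tcp_rot: [2.275, -2.167, -0.0]
ft_force: [0.7, -0.7, -0.1]
grip_width: 0.0005
```

Request:
jog_arm([
  [[0,0,0.001],[0,0,0],0],
  [[0,0,0],[0,0,0],0],
])

```text
time: 3.52
ee_pos: [0.5373, -0.2122, 0.0535]
tcp_rot: [2.275, -2.167, -0.0]
ft_force: [-0.6, 0.8, -0.3]
grip_width: 0.0004
```

Request:
jog_arm([
  [[0,0,0.001],[0,0,0],0],
  [[0,0,0],[0,0,0],0],
])

```text
time: 3.78
ee_pos: [0.5372, -0.2121, 0.0525]
tcp_rot: [2.275, -2.166, -0.0]
ft_force: [0.1, 0.0, 0.4]
grip_width: 0.0003
```

Request:
jog_arm([
  [[0,0,0.001],[0,0,0],0],
  [[0,0,0],[0,0,0],0],
])

```text
time: 4.03
ee_pos: [0.5373, -0.2121, 0.0515]
tcp_rot: [2.275, -2.167, -0.0]
ft_force: [-1.0, -0.3, 0.2]
grip_width: 0.0005
```

Request:
jog_arm([
  [[0,0,0.001],[0,0,0],0],
  [[0,0,0],[0,0,0],0],
])

```text
time: 4.28
ee_pos: [0.5372, -0.2121, 0.0504]
tcp_rot: [2.275, -2.166, -0.0]
ft_force: [1.0, -0.5, -1.3]
grip_width: 0.0005
```

Request:
jog_arm([
  [[0,0,0.001],[0,0,0],0],
  [[0,0,0],[0,0,0],0],
])

```text
time: 4.53
ee_pos: [0.5372, -0.2121, 0.0495]
tcp_rot: [2.275, -2.166, -0.0]
ft_force: [-0.2, 0.3, 1.4]
grip_width: 0.0006
```

Request:
jog_arm([
  [[0,0,0.001],[0,0,0],0],
  [[0,0,0],[0,0,0],0],
])

```text
time: 4.78
ee_pos: [0.5372, -0.2121, 0.0485]
tcp_rot: [2.275, -2.167, -0.0]
ft_force: [0.4, 0.2, -0.1]
grip_width: 0.0003
```

Request:
jog_arm([
  [[0,0,0.001],[0,0,0],0],
  [[0,0,0],[0,0,0],0],
])

```text
time: 5.03
ee_pos: [0.5373, -0.2121, 0.0475]
tcp_rot: [2.275, -2.167, -0.0]
ft_force: [-0.0, 0.9, -0.6]
grip_width: 0.0003
```

```bash
cat > f.py <<'E'
from h import *
F=[]
for i in range(3):
    im=cams.grab_frame("side"); F.append(telemetry.get_obs()["ft_force"][2])
o=telemetry.get_obs();print(o["time"],o["ee_pos"].round(4),np.round(F,2))
import sys
cv2.imwrite(f"pics/{sys.argv[1]}.png",cv2.resize(im[130:250,200:360],None,fx=4,fy=4,interpolation=cv2.INTER_CUBIC))
E
python3 f.py s1
```

```text
5.175 [ 0.5373 -0.2122  0.0475] [-0.2   0.74  0.2 ]
```

View pics/s1.png

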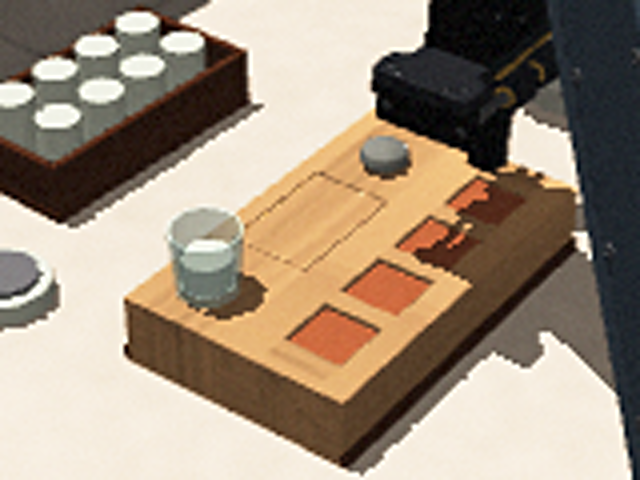

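```bash
cat > p.py <<'E'
from h import *
o=telemetry.get_obs()
for n in("side","wrist","top"):
    p=cams.camera_params(n);E=p["extrinsics"]
    for X in(o["ee_pos"],o["ee_pos"]+[0,0,.02],[.5363,-.2117,.053]):
        c=E[:3,:3]@X+E[:3,3];print(n,(p["fx"]*c[0]/c[2]+p["cx"]).round(1),(p["fy"]*c[1]/c[2]+p["cy"]).round(1))
w=cams.grab_frame("wrist");cv2.imwrite("pics/w2.png",w[100:380,80:480][::,::]);w=cams.grab_frame("side");cv2.imwrite("pics/s2.png",cv2.resize(w[140:200,270:350],None,fx=8,fy=8,interpolation=cv2.INTER_NEAREST))
E
python3 p.py
```

```text
side 320.8 181.6
side 321.2 175.8
side 321.1 180.2
wrist 278.9 229.1
wrist 279.1 239.7
wrist 278.2 233.1
top 366.5 210.0
top 367.9 209.0
top 366.7 210.1
```

View pics/s2.png

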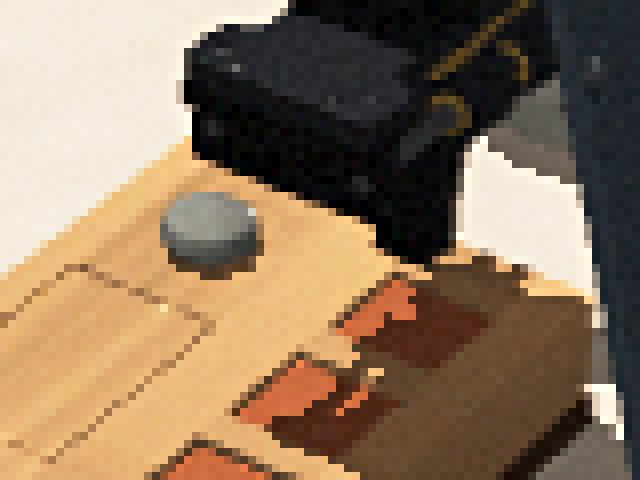

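The side crop puts the fingertip bottom at about (321,172.7), but the reported TCP projects to (321,181.6). The hand therefore looks about 30 mm higher than its telemetry, which fits the zero contact force. I'll check the wrist view.

View pics/w2.png

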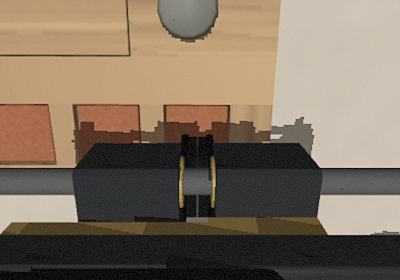

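```bash
python3 - <<'E'
from h import *
im=cams.grab_frame("top");cv2.imwrite("pics/t2.png",cv2.resize(im[140:260,250:410],None,fx=4,fy=4,interpolation=cv2.INTER_NEAREST))
o=telemetry.get_obs();p=cams.camera_params("wrist");E=p["extrinsics"];print(o["ee_pos"],-E[:3,:3].T@E[:3,3]);print(E.round(3),p["fx"])
E
```

```text
[ 0.53732117 -0.21216754  0.04756696] [ 0.61220411 -0.20699161  0.24720241]
[[ 0.049 -0.999  0.    -0.237]
 [-0.96  -0.047  0.274  0.51 ]
 [-0.274 -0.014 -0.962  0.403]
 [ 0.     0.     0.     1.   ]] 292.15838439782385
```

View pics/t2.png

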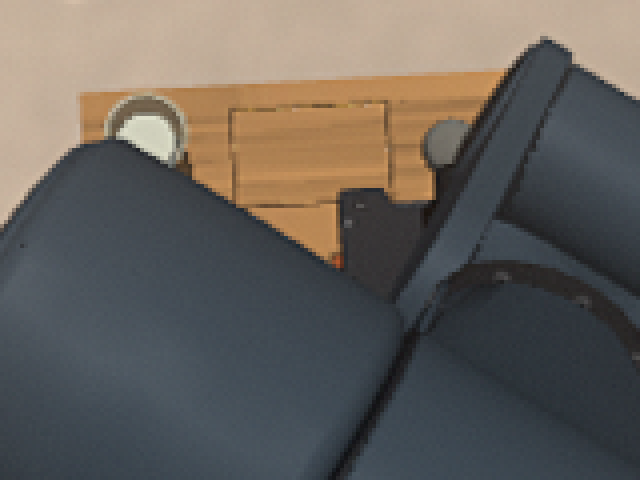

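Both views agree that the body sits where telemetry says, while the shut fingertips end about 30 mm short of the nominal TCP. I need to go lower than planned. The body's long side (±95 mm) lies along x, over the lid and votive, so I'll lift and turn the hand 90° to put it along the tile row, then press again.

Request:
jog_arm([
  [[0,0,-0.02],[0,0,0],0],
  [[0,0,-0.05],[0,0,0],0],
  [[0,0,-0.03],[0,0,-10],0],
  [[0,0,0],[0,0,-10],0],
  [[0,0,0],[0,0,-10],0],
])

```text
time: 5.95
ee_pos: [0.5375, -0.2123, 0.1484]
tcp_rot: [2.763, -1.496, 0.002]
ft_force: [0.2, -0.8, 0.4]
grip_width: 0.0005
```

Request:
jog_arm([
  [[0,0,0],[0,0,-10],0],
  [[0,0,0],[0,0,-10],0],
  [[0,0,0],[0,0,-10],0],
  [[0,0,0],[0,0,-10],0],
  [[0,0,0],[0,0,-10],0],
])

```text
time: 6.58
ee_pos: [0.5372, -0.2121, 0.1475]
tcp_rot: [-3.136, 0.188, 0.0]
ft_force: [0.3, -0.2, 0.5]
grip_width: 0.0005
```

Request:
jog_arm([
  [[0,0,0],[0,0,-10],0],
  [[0,0,0],[0,0,0],0],
  [[0,0,0],[0,0,0],0],
])

```text
time: 6.95
ee_pos: [0.5373, -0.2121, 0.1475]
tcp_rot: [-3.141, -0.073, -0.0]
ft_force: [0.8, -0.6, -0.2]
grip_width: 0.0005
```

```bash
python3 c.py; python3 f.py s3; python3 -c "
from h import *
print(telemetry.get_obs()['q'].round(3))"
```

```text
6.95 [ 0.5373 -0.2121  0.1475] [ 0.78 -0.62 -0.18] 0.0004701409016822545
[[ 0.999  0.046  0.   ]
 [ 0.046 -0.999  0.   ]
 [ 0.    -0.    -1.   ]]
[[-0.0012 -0.1864  0.0946]
 [-0.0012 -0.1243  0.0946]
 [-0.0009 -0.0623  0.0946]
 [-0.001  -0.0005  0.0945]]
7.1 [ 0.5373 -0.2122  0.1476] [-0.19  0.23 -0.57]
[-0.569  0.511  1.593  0.     1.038 -0.617]
```

View pics/s3.png

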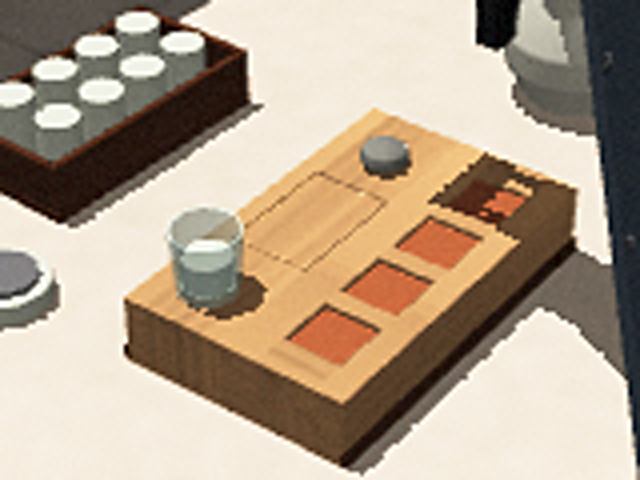

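The box is undisturbed, and the tips at about (323,142) again sit about 9 px (30 mm) above the projected TCP. Now going down onto tile 4.

Request:
jog_arm([
  [[-0.001,0,0.05],[0,0,0],0],
  [[0,0,0.045],[0,0,0],0],
  [[0,0,0.01],[0,0,0],0],
  [[0,0,0.004],[0,0,0],0],
  [[0,0,0],[0,0,0],0],
])

```text
time: 7.72
ee_pos: [0.5374, -0.2129, 0.0398]
tcp_rot: [3.139, 0.076, 0.003]
ft_force: [1.4, -0.2, -0.2]
grip_width: 0.0008
```

Request:
jog_arm([
  [[0,0,0.002],[0,0,0],0],
  [[0,0,0.001],[0,0,0],0],
  [[0,0,0],[0,0,0],0],
])

```text
time: 8.1
ee_pos: [0.5365, -0.2123, 0.036]
tcp_rot: [3.14, 0.077, 0.001]
ft_force: [-0.2, -0.0, 0.6]
grip_width: 0.0006
```

Request:
jog_arm([
  [[0,0,0.001],[0,0,0],0],
  [[0,0,0.001],[0,0,0],0],
  [[0,0,0],[0,0,0],0],
])

```text
time: 8.48
ee_pos: [0.5362, -0.2122, 0.0334]
tcp_rot: [-3.14, -0.077, 0.0]
ft_force: [-0.0, -0.8, 0.2]
grip_width: 0.0007
```

Request:
jog_arm([
  [[0,0,0.001],[0,0,0],0],
  [[0,0,0.001],[0,0,0],0],
  [[0,0,0],[0,0,0],0],
])

```text
time: 8.85
ee_pos: [0.5362, -0.2122, 0.0314]
tcp_rot: [-3.14, -0.077, 0.0]
ft_force: [0.5, -0.4, -0.5]
grip_width: 0.0001
```

Request:
jog_arm([
  [[0,0,0.001],[0,0,0],0],
  [[0,0,0.001],[0,0,0],0],
  [[0,0,0],[0,0,0],0],
])

```text
time: 9.22
ee_pos: [0.5362, -0.2122, 0.0294]
tcp_rot: [-3.141, -0.077, 0.0]
ft_force: [0.3, -0.2, -0.2]
grip_width: 0.0003
```

Request:
jog_arm([
  [[0,0,0.001],[0,0,0],0],
  [[0,0,0.001],[0,0,0],0],
  [[0,0,0],[0,0,0],0],
])

```text
time: 9.6
ee_pos: [0.5362, -0.2122, 0.0274]
tcp_rot: [-3.141, -0.077, 0.0]
ft_force: [-0.1, 0.5, -0.9]
grip_width: 0.0006
```

Request:
jog_arm([
  [[0,0,0.001],[0,0,0],0],
  [[0,0,0.001],[0,0,0],0],
  [[0,0,0],[0,0,0],0],
])

```text
time: 9.98
ee_pos: [0.5362, -0.2122, 0.0255]
tcp_rot: [-3.141, -0.077, 0.0]
ft_force: [-0.5, 0.1, -0.1]
grip_width: 0.0002
```

Request:
jog_arm([
  [[0,0,0.001],[0,0,0],0],
  [[0,0,0.001],[0,0,0],0],
  [[0,0,0],[0,0,0],0],
])

```text
time: 10.35
ee_pos: [0.5362, -0.2122, 0.0234]
tcp_rot: [-3.141, -0.077, 0.0]
ft_force: [-0.0, -0.5, 0.7]
grip_width: 0.0005
```

Request:
jog_arm([
  [[0,0,0.001],[0,0,0],0],
  [[0,0,0.001],[0,0,0],0],
  [[0,0,0],[0,0,0],0],
])

```text
time: 10.72
ee_pos: [0.5362, -0.2122, 0.0215]
tcp_rot: [-3.141, -0.077, 0.0]
ft_force: [-0.9, 0.6, -0.6]
grip_width: -0.0
```

```bash
python3 f.py s4; python3 p.py >/dev/null; python3 p.py | head -3
```

```text
10.875 [ 0.5363 -0.2122  0.0215] [ 0.04  0.09 -0.49]
side 320.6 189.0
side 321.0 183.4
side 321.1 180.2
```

View pics/s4.png

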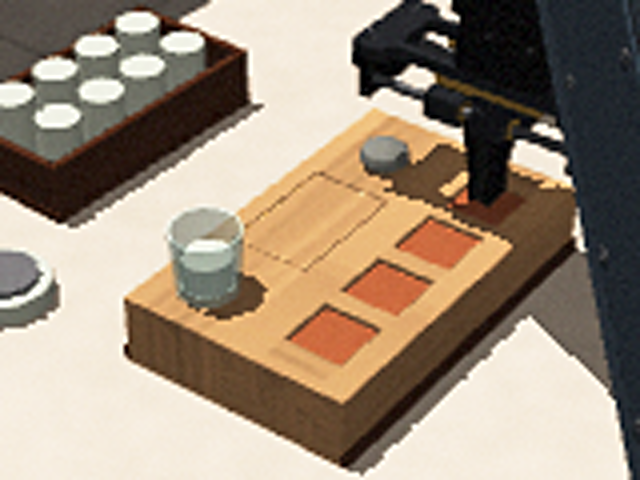

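The tip at about (322,181) is now close to tile 4's surface. The long rail runs along the jaw axis, currently along x. That's harmless at tile 4, which is outside the lid's y range, but I'll turn back before the other tiles.

Request:
jog_arm([
  [[0,0,0.001],[0,0,0],0],
  [[0,0,0.001],[0,0,0],0],
  [[0,0,0],[0,0,0],0],
])

```text
time: 11.45
ee_pos: [0.5362, -0.2122, 0.0194]
tcp_rot: [-3.14, -0.077, 0.0]
ft_force: [0.2, -0.6, -0.6]
grip_width: 0.0005
```

Request:
jog_arm([
  [[0,0,0.001],[0,0,0],0],
  [[0,0,0.001],[0,0,0],0],
  [[0,0,0],[0,0,0],0],
])

```text
time: 11.82
ee_pos: [0.5362, -0.2122, 0.0175]
tcp_rot: [-3.141, -0.077, 0.0]
ft_force: [-0.4, -0.7, 0.1]
grip_width: 0.0006
```

Request:
jog_arm([
  [[0,0,0.001],[0,0,0],0],
  [[0,0,0],[0,0,0],0],
])

```text
time: 12.08
ee_pos: [0.5363, -0.2122, 0.0165]
tcp_rot: [3.141, 0.077, 0.0]
ft_force: [0.9, -0.6, 0.7]
grip_width: 0.0005
```

```bash
cat > tip.py <<'E'
from h import *
F=[]
for i in range(2):
    im=cams.grab_frame("side");F.append(telemetry.get_obs()["ft_force"][2])
g=im[150:200,305:340].max(2)
for r in range(18,42): print(150+r,' '.join(f"{v:3d}" for v in g[r,6:26]))
print(np.round(F,2),telemetry.get_obs()["ee_pos"])
E
python3 tip.py
```

```text
168 101 108 105 100 102  25   4  10  19  12  15  16   7   8  14   4  52 230 254 248
169 107 109 107 105 108  50   8  10  21  10  11   7  11  15   9   4  40 223 251 246
170 110 102 102 107 103  49   8   5  22  21  13  12  11   2   9   7  90 254 249 246
171 105 104 107 102 108  74  13  14  19  17  15   3   0   8   7  44 186 230 230 236
172 110 102 103 102  99  69   6  16  16  20  17   5   8   7   4   8  92 238 227 220
173 104 100 125 255 255 255   5  11  11  13  14  10  10  12   8  31  84  74  94 238
174  93 124 252 246 249 255   6   9  23  16  17  15  10  17   8  33  94  84  81  77
175 121 250 244 242 248 255   0  10  20  16  14  11   9  11   6  33  97  99  91  90
176 252 244 242 245 217  85   0  11  13  13   3   3   6  10  11  49 101  96  95  97
177 249 246 245 173  90 158   0  16  18  23  19  13   3   0   9  52 100  94  97  96
178 255 249 173  94 192 217   6  16  15  15  10  10   6  10  11  46  90  83  71  96
179  97  88  85 192 214 151  13  13  13  22  16   8  14  24  12  63  82  84  76  84
180  94  79 103 224 217  50   9  15  23  18   0   8   2  28  61  84  78  82  80  78
181  88 
[... 267 characters left out ...]
  93  91  93  85  82  88  82  86  84  83  97 106 106 103 106
185 134 213 245 239  86  88  86  95  96  92  85  83  82  82  92 109 101 100 104 105
186 120  92 132 214 247 242  83  86  85  91  96  89  88  96 103 107 106 110 101 102
187 214 237 157  64 125 180 218 248 241  77 109 241  89  98 100 105 100 100 108 100
188 201 200 206 206 175 114  83 138 214 243 239 241  92  93  97 103 100 107 106 107
189 199 202 204 206 207 212 176 119  75 140 240 242 246 247  89  93  99  97 104  97
190 199 202 206 202 207 202 206 209 231 202 240 240 239 243 247 249  93 101 103 100
191 206 205 205 205 202 202 200 206 241 238 236 237 236 236 241 246 252  93  92  96
[-0.47 -0.38] [ 0.53628839 -0.21218698  0.01652724]
```

Request:
jog_arm([
  [[0,0,0.001],[0,0,0],0],
  [[0,0,0.001],[0,0,0],0],
  [[0,0,0],[0,0,0],0],
])

```text
time: 12.55
ee_pos: [0.5363, -0.2123, 0.0164]
tcp_rot: [3.14, 0.077, 0.001]
ft_force: [-2.3, 0.8, 11.4]
grip_width: 0.0003
```

Request:
jog_arm([
  [[0,0,0.001],[0,0,0],0],
  [[0,0,0],[0,0,0],0],
])

```text
time: 12.8
ee_pos: [0.5364, -0.2123, 0.0164]
tcp_rot: [3.14, 0.077, 0.001]
ft_force: [-4.0, 2.3, 17.6]
grip_width: -0.0
```

Request:
jog_arm([
  [[0,0,0.001],[0,0,0],0],
  [[0,0,0],[0,0,0],0],
])

```text
time: 13.05
ee_pos: [0.5364, -0.2123, 0.0163]
tcp_rot: [3.14, 0.077, 0.001]
ft_force: [-4.7, 3.4, 24.7]
grip_width: 0.0003
```

Contact at ee z 0.0165: the force rises to 25 N with no travel, so tile 4 is solid. The tips are really about 36 mm above the reported TCP. I'm lifting, turning back and moving to tile 3.

Request:
jog_arm([
  [[0,0,-0.02],[0,0,0],0],
  [[0,0,-0.034],[0,0,0],0],
  [[0,-0.031,0],[0,0,10],0],
  [[0,0,0],[0,0,10],0],
  [[0,0,0],[0,0,10],0],
])

```text
time: 13.68
ee_pos: [0.5348, -0.1808, 0.0668]
tcp_rot: [3.052, -0.746, 0.0]
ft_force: [-0.4, -0.3, -0.2]
grip_width: 0.0006
```

Request:
jog_arm([
  [[0,0,0],[0,0,10],0],
  [[0,0,0],[0,0,10],0],
  [[0,0,0],[0,0,10],0],
  [[0,0,0],[0,0,10],0],
  [[0,0,0],[0,0,10],0],
])

```text
time: 14.3
ee_pos: [0.5347, -0.1812, 0.0665]
tcp_rot: [2.45, -1.967, -0.0]
ft_force: [-0.7, 1.0, 0.4]
grip_width: 0.0005
```

Request:
jog_arm([
  [[0,0,0],[0,0,10],0],
  [[-0.031,0,0],[0,0,0],0],
  [[0,0,0],[0,0,0],0],
  [[0,0,0],[0,0,0],0],
])

```text
time: 14.8
ee_pos: [0.5337, -0.1508, 0.0667]
tcp_rot: [2.276, -2.166, 0.002]
ft_force: [-0.7, -0.6, 0.2]
grip_width: 0.0005
```

```bash
python3 c.py
```

```text
14.8 [ 0.5337 -0.1508  0.0667] [-0.72 -0.63  0.19] 0.0004990602289960051
[[ 0.049 -0.999  0.001]
 [-0.999 -0.049 -0.001]
 [ 0.001 -0.001 -1.   ]]
[[-0.1249  0.      0.0136]
 [-0.0629  0.0003  0.0136]
 [-0.0009  0.0002  0.0137]
 [ 0.061   0.0004  0.0137]]
```

Request:
jog_arm([
  [[-0.001,0,0.03],[0,0,0],0],
  [[0,0,0.014],[0,0,0],0],
  [[0,0,0.002],[0,0,0],0],
  [[0,0,0.002],[0,0,0],0],
  [[0,0,0],[0,0,0],0],
])

```text
time: 15.42
ee_pos: [0.5337, -0.1496, 0.019]
tcp_rot: [-2.275, 2.166, -0.002]
ft_force: [0.1, 0.0, 0.5]
grip_width: 0.0006
```

Request:
jog_arm([
  [[0,0,0.001],[0,0,0],0],
  [[0,0,0.001],[0,0,0],0],
  [[0,0,0.001],[0,0,0],0],
  [[0,0,0.001],[0,0,0],0],
  [[0,0,0],[0,0,0],0],
])

```text
time: 16.05
ee_pos: [0.5334, -0.1493, 0.0147]
tcp_rot: [-2.275, 2.166, -0.001]
ft_force: [-0.1, 0.2, 2.3]
grip_width: 0.0005
```

Tile 3 gives: it has moved 1.8 mm below the solid level at only about 2 N. Pressing it in.

Request:
jog_arm([
  [[0,0,0.001],[0,0,0],0],
  [[0,0,0.001],[0,0,0],0],
  [[0,0,0.001],[0,0,0],0],
  [[0,0,0.001],[0,0,0],0],
  [[0,0,0],[0,0,0],0],
])

```text
time: 16.68
ee_pos: [0.5334, -0.1494, 0.0106]
tcp_rot: [-2.275, 2.167, -0.0]
ft_force: [0.2, 0.0, 4.3]
grip_width: 0.0005
```

```bash
python3 f.py s5
```

```text
16.825 [ 0.5333 -0.1493  0.0106] [4.49 3.53 3.66]
```

View pics/s5.png

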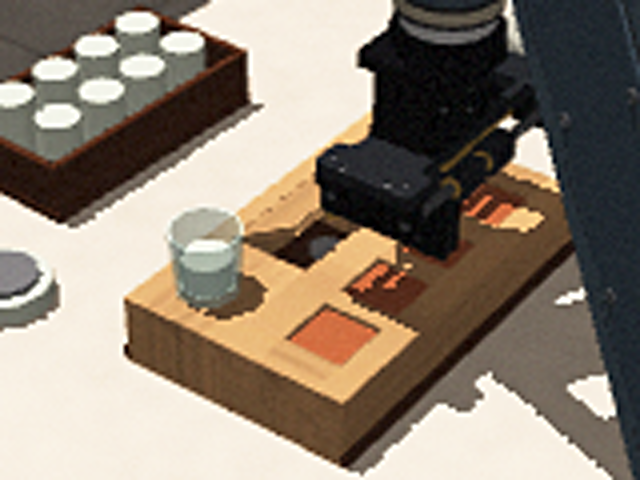

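The compartment is opening: the dark gap at crop (315,243) shows its contents, and the catch is held at about 4 N. Retreating straight up, then towards the robot and clear.

Request:
jog_arm([
  [[0,0,-0.01],[0,0,0],0],
  [[0,0,-0.03],[0,0,0],0],
  [[0,0,-0.05],[0,0,0],0],
  [[0,0,-0.05],[0,0,0],0],
  [[0,0.04,-0.03],[0,0,0],0],
])

```text
time: 17.45
ee_pos: [0.4961, -0.1526, 0.1835]
tcp_rot: [-2.275, 2.164, -0.011]
ft_force: [-1.2, -0.1, 0.4]
grip_width: 0.0003
```

Request:
jog_arm([
  [[0.05,0.02,0],[0,0,0],0],
  [[0.05,0.02,0],[0,0,0],0],
  [[0.05,0.02,0],[0,0,0],0],
  [[0.05,0.02,0],[0,0,0],0],
  [[0,0,0],[0,0,0],0],
])

```text
time: 18.08
ee_pos: [0.4218, -0.3586, 0.1806]
tcp_rot: [2.269, -2.172, 0.002]
ft_force: [0.7, -0.0, 1.0]
grip_width: 0.0008
```

Request:
jog_arm([
  [[0.05,0.02,0],[0,0,0],0],
  [[0.05,0.02,0],[0,0,0],0],
  [[0,0,0],[0,0,0],0],
  [[0,0,0],[0,0,0],0],
  [[0,0,0],[0,0,0],0],
])

```text
time: 18.7
ee_pos: [0.3885, -0.4545, 0.1804]
tcp_rot: [-2.276, 2.164, 0.003]
ft_force: [0.1, 0.2, -0.2]
grip_width: 0.0006
```

```bash
python3 c.py; python3 - <<'E'
from h import *
s=cams.grab_frame("side");t=cams.grab_frame("top")
s0=cv2.imread("pics/side0.png");t0=cv2.imread("pics/top0.png")
a=np.hstack([s[100:400,60:400],t[60:360,80:500]]);cv2.imwrite("pics/end.png",a)
for n,A,B in(("side",s,s0),("top",t,t0)):
    d=(cv2.absdiff(A,B).max(2)>60).astype(np.uint8)
    _,_,S,C=cv2.connectedComponentsWithStats(d)
    print(n,[S[i].tolist() for i in range(1,len(S)) if S[i][4]>15])
E
```

```text
18.7 [ 0.3885 -0.4545  0.1804] [ 0.06  0.22 -0.16] 0.0005713496822675018
[[ 0.051 -0.999 -0.001]
 [-0.999 -0.051  0.002]
 [-0.002  0.    -1.   ]]
[[-0.4207 -0.1606  0.1281]
 [-0.3586 -0.1602  0.128 ]
 [-0.2966 -0.1603  0.1278]
 [-0.2348 -0.16    0.1277]]
side [[355, 0, 113, 274, 7945], [425, 0, 81, 210, 5916], [534, 0, 26, 50, 947], [516, 47, 44, 79, 1952], [418, 96, 12, 8, 56], [371, 106, 5, 15, 42], [399, 122, 12, 8, 72], [517, 171, 43, 33, 766], [260, 177, 37, 20, 289], [448, 196, 24, 12, 218], [423, 199, 11, 7, 23], [373, 275, 68, 96, 2536], [479, 283, 28, 15, 48], [541, 282, 19, 16, 207], [427, 335, 11, 11, 40], [527, 335, 33, 20, 283], [438, 345, 25, 21, 51], [525, 385, 35, 17, 301]]
top [[309, 186, 39, 6, 141], [263, 235, 297, 140, 19443], [431, 266, 24, 20, 282], [427, 273, 9, 15, 21], [190, 337, 60, 83, 3308], [283, 381, 13, 18, 61], [289, 383, 8, 6, 19], [248, 385, 10, 15, 42], [333, 390, 14, 15, 58], [398, 409, 11, 11, 36], [325, 417, 34, 3, 52]]
```

View pics/end.png

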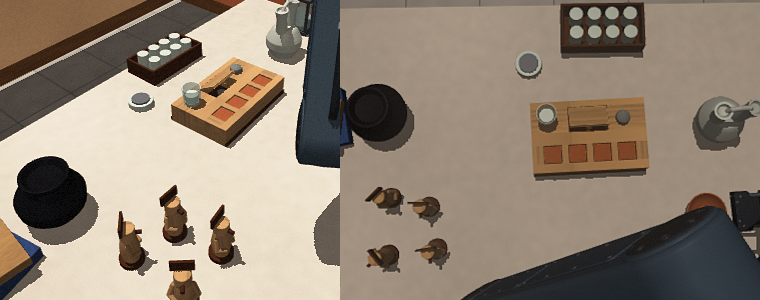

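The lid stands open, with the gap at (218,85) in the side crop and (588,130) in the top one. All four tiles look level. The change masks show only the lid, arm and shadows, with no bystander moved. Handing in.

```bash
python3 -c "
from cell import job
print(job.close_job())"
```

```text
the job is handed in; nothing more can be done
None
```

The spare-battery compartment is open: tile 3 from the left was the catch. I handed the job in at about 18.8 s on the robot's clock, well under the 48 s limit.

- **Finding the catch:** Tile 4 (rightmost) was solid, with no travel at 25 N, my hardest press. Tile 3 gave at about 2 N. I pressed it in about 6 mm at about 4 N, and the lid began to spring up while I held it there. I did not press tiles 1 and 2.
- **Last checks:** The final pictures show the lid standing up, all the tiles level and the hand clear, with wrist force near zero. Comparing before and after pictures showed changes only at the lid, the arm and the shadows. The bowl and vase were partly hidden by the arm or hand in those views, but the hand passed well above the bowl.
- **Not measured:** I judged the lid angle and tile 3's return by eye from the pictures.
- **Disagreement:** The real fingertips sat about 36 mm above the reported TCP. The pictures showed this and the contact height confirmed it. My first press at tile 4 therefore stopped in the air, and I went on by force and camera instead. I also turned the hand 90° for the second try at tile 4 after misjudging which way the gripper body was long, then turned it back before tile 3.

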